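Line the kitchen canisters up by height

TASK

Line the four grey canisters up on the wooden stand in order of height, one upright on the middle of each dark pad: the tallest on the pad next to the white mug, then ever shorter, down to the shortest on the pad next to the amber jar. Do not tip a canister over, and leave the mug and the jar standing where they are.

Things in the scene. Friction and masses are not known exactly. Their poses are not given: they have to be found in the camera images.
- canister_tiny: The shortest of four grey round canisters with flat light-wood lids; loose, a plain closed cylinder 50 mm across and 60 mm tall including the lid (fixed to it, same diameter), about 140 g (up to 40 % more or less), standing on the worktop. Origin at the centre of its underside, z up its axis.
- canister_small: The second shortest of four grey round canisters with flat light-wood lids; loose, a plain closed cylinder 54 mm across and 85 mm tall including the lid (fixed to it, same diameter), about 200 g (up to 40 % more or less), standing on the worktop. Origin at the centre of its underside, z up its axis.
- canister_medium: The second tallest of four grey round canisters with flat light-wood lids; loose, a plain closed cylinder 58 mm across and 110 mm tall including the lid (fixed to it, same diameter), about 280 g (up to 40 % more or less), standing on the worktop. Origin at the centre of its underside, z up its axis.
- canister_large: The tallest of four grey round canisters with flat light-wood lids; loose, a plain closed cylinder 62 mm across and 135 mm tall including the lid (fixed to it, same diameter), about 360 g (up to 40 % more or less), standing on the worktop. Origin at the centre of its underside, z up its axis.
- pad_1: Fixed dark slate disc, 72 mm across, 3 mm thick, the leftmost (as the robot sees it, left = +y) of four alike in a straight row, 90 mm apart, on a fixed wooden stand 360 x 100 x 12 mm. Origin at the centre of its underside, on the stand's top; its upper face is 15 mm above the worktop. y axis along the row to the left end, x across the row away from the robot.
- pad_2: Fixed dark slate disc, 72 mm across, 3 mm thick, the second from the left (as the robot sees it, left = +y) of four alike in a straight row, 90 mm apart, on a fixed wooden stand 360 x 100 x 12 mm. Origin at the centre of its underside, on the stand's top; its upper face is 15 mm above the worktop. y axis along the row to the left end, x across the row away from the robot.
- pad_3: Fixed dark slate disc, 72 mm across, 3 mm thick, the third from the left (as the robot sees it, left = +y) of four alike in a straight row, 90 mm apart, on a fixed wooden stand 360 x 100 x 12 mm. Origin at the centre of its underside, on the stand's top; its upper face is 15 mm above the worktop. y axis along the row to the left end, x across the row away from the robot.
- pad_4: Fixed dark slate disc, 72 mm across, 3 mm thick, the rightmost (as the robot sees it, left = +y) of four alike in a straight row, 90 mm apart, on a fixed wooden stand 360 x 100 x 12 mm. Origin at the centre of its underside, on the stand's top; its upper face is 15 mm above the worktop. y axis along the row to the left end, x across the row away from the robot.
- mug: White mug, 76 mm across and 90 mm tall, loose, upright on the worktop just beyond one end of the stand, about 100 mm from the last pad's centre; at the left end in some starts and at the right end in others. Its handle points roughly away from the robot. Origin at the centre of its underside.
- jar: Amber glass jar with a red cap and a paper label, 68 mm across and 120 mm tall, loose, upright on the worktop just beyond the other end of the stand from the mug, about 100 mm from the last pad's centre. Origin at the centre of its underside.
Not all that is in view belongs to the job. What is shaped like the canister_tiny but pink or red is not meant. Of the things shaped like the jar, the amber one is meant.

How it is judged:
At the end, for the whole second after the job is handed in: The four canisters stand at rest and upright (within 0.08 rad), each within 12 mm of the centre of its pad, in order of height from the tallest on the pad next to the mug to the shortest on the pad next to the jar; the mug and the jar stand upright within 25 mm of where they were (((horizontal distance between mug and pad_1 below 0.2 m and horizontal distance between canister_large and pad_1 below 0.012 m and horizontal distance between canister_medium and pad_2 below 0.012 m and horizontal distance between canister_small and pad_3 below 0.012 m and horizontal distance between canister_tiny and pad_4 below 0.012 m) or (horizontal distance between mug and pad_4 below 0.2 m and horizontal distance between canister_tiny and pad_1 below 0.012 m and horizontal distance between canister_small and pad_2 below 0.012 m and horizontal distance between canister_medium and pad_3 below 0.012 m and horizontal distance between canister_large and pad_4 below 0.012 m)) and angle between each of canister_tiny, canister_small, canister_medium, canister_large's own z axis and vertical below 0.08 rad and height (world z) of each of canister_tiny, canister_small, canister_medium, canister_large below 0.02 m and linear speed of each of canister_tiny, canister_small, canister_medium, canister_large below 0.02 m/s and angular speed of each of canister_tiny, canister_small, canister_medium, canister_large below 0.2 rad/s and distance of each of mug, jar from where it was at the start of the episode below 0.025 m and angle between each of mug, jar's own z axis and vertical below 0.15 rad); the robot touches nothing.
It fails at once if a canister is tipped over (angle between any of canister_tiny, canister_small, canister_medium, canister_large's own z axis and vertical above 0.8 rad).
It fails at once if the mug is pushed away or knocked over (distance of mug from where it was at the start of the episode above 0.025 m or angle between mug's own z axis and vertical above 0.4 rad).
It fails at once if the jar is pushed away or knocked over (distance of jar from where it was at the start of the episode above 0.025 m or angle between jar's own z axis and vertical above 0.4 rad).
It also fails if it takes over 106 s, if anything falls off the work surface, if the arm or the gripper's body presses on something with over 40 N, if the wrist force passes 120 N, or if a joint passes its speed limit or range.

ROBOT

A 7-joint arm with a two-finger parallel gripper is mounted at the origin on the work surface. World frame = base frame: x ahead of the robot, y to its left, z up, the work surface at z = 0. Lengths are in m, angles in rad, forces in N, time in s.
With the tool pointing down it reaches from about 0.425 to 0.95 m from the base axis. Payload 16.7 kg.
Tool frame: the origin (TCP) lies midway between the tips of the shut fingers; the grasp point (between the pads) lies 19 mm behind it; z points along the fingers, y is the direction in which the jaws open and shut (so a half turn about z gives the same grasp; the last joint's range is limited). The gripper opens to 94 mm and grips with 3 to 60 N. Pads are 16 mm wide; open, the fingers measure 119 mm over their backs; the gripper's body (75 mm by 177 mm) begins 78 mm behind the grasp point.
Start: joints at [-1.458, 0.426, 0.074, 1.606, -0.034, 1.111, -0.067], TCP at [0.175, 0.652, 0.205] pointing down, gripper open.
Joint ranges: [-2.85, 2.85], [-0.5, 2.14], [-1.23, 1.37], [0.21, 2.46], [-1.02, 4.16], [0.16, 2.05], [-2.73, 2.73]. Speed limits (rad/s): [1.89, 1.89, 2.39, 2.39, 3.01, 3.01, 3.01].

INTERFACE

Orientations are given as a rotation vector (axis times angle).
In Python, from station import status, get_image, workorder, finder gives the robot as it stands.
- The arm moves only by the tool jog_arm, never from a script. Its argument "increments" is a list of rows, each a list of 7 numbers: the turn, a rotation vector about the world's x, y, z in rad, then the shift along the world's x, y, z in mm, then the finger opening in mm, from 0 to 94. In form: [[rx, ry, rz, tx, ty, tz, claw], ...]. A call has 1 to 20 rows; each row shifts and turns the commanded pose from where the row before left it; what a row does not reach is not made up. A row lasts 1/8 s, in which the tool goes at most 62.5 mm and 10.7 degrees, less where a joint would pass 70% of its speed; a pose out of reach is approached as far as the arm can. A call with a gripper value outside its range is refused whole. The fingers move at their own pace and stop on an object; "grip_force" is the grip in N (left out, the last holds). Time passes only in rows, so rows that do not move let the fingers close. It gives the time, the measured TCP pose, the force and the opening at its end, in the units of the state.
- status.sense(): the state, without advancing time (a new reading comes with each control period).
- get_image(name): name is "scene" or "top" or "wrist"; returns a dict with "img" (384x512x3 uint8, red, green, blue), "camera_matrix" (3x3 intrinsics, pixels), "T" (4x4, takes a point from camera to world coordinates); the wrist camera has in their place "T_tool_cam" (4x4, takes a point from camera to tool coordinates, whose origin is the TCP and whose axes are the flange's). Camera axes: x right, y up, looking along -z (the intrinsics and any distortion apply to the point x, -y, -z); pixel columns grow to the right and rows downward; lengths in m; the calibration is good to about 2 mm. A picture is of the moment at which its call begins: read the wrist's pose just before it. There is no depth.
- workorder.hand_in(): hands the job in, once; it reports no verdict.
Trained networks look in a picture, given as the dict that the camera call returned (one of the last four; its "shot" number tells which), for a name from the list of things; names that differ only in an ending like _2 or _b are one class to them, and where a whole thing is asked for, a point or a joint stands for the part that bears it (a point fixed in the world has none). Each returns a list of dicts, best first, with "confidence" (0 to 1); they miss things now and then, are a little off and sometimes report something else, mostly with a low value. They report only what shows in the picture. A call takes as long as a camera call. They do not tell look-alikes from the thing itself.
- finder.boxes_of(picture, label): "at" ([x, y, z] in m, in world coordinates, good to about 4 mm: the middle of the surface that is visible of it).
The state is a dict: "t": time; "qpos": joint angles; "dq": joint speeds; "joint_efforts": joint torques, N m; "eef_pos": TCP position; "ee_rot": TCP orientation; "force": force on the tool from outside, world axes, zero at the start; "wrist_torque": the same for the moment, N m; "finger_gap": finger opening in m.
Only numpy, scipy, OpenCV 4.12 (cv2) and the standard library are available. Lean on these libraries where they do the work, as an engineer would, in place of code of your own. Each camera call takes 0.05 s, during which the arm holds its last target. There are 200 camera calls.

## Working session

There is one attempt and no reset: what is moved stays moved. The work goes in short steps, Python scripts to look and compute and a tool call to move; the robot and the scene stay as the last step left them, time stands still between calls to the robot, and variables do not carry over. Pictures are saved under pics/ and viewed, about 12 in all and at most 16, crops included, and the job is handed in when it is done.

Besides the shell and the picture viewer there is one more tool, called after "Request:" as name(argument=value, ...) on one line, values as JSON. jog_arm: Moves the arm, as the interface text tells. Its arguments: {"type":"object","properties":{"increments":{"type":"array"},"grip_force":{"type":"number"}},"required":["increments"]}

```bash
mkdir -p pics; ls
cat > h.py <<'E'
from station import status, get_image, workorder, finder
import cv2, numpy as np
def save(d,n): cv2.imwrite(f'pics/{n}.png', d['img'][:,:,::-1])
E
python3 - <<'E'
from h import *
s=status.sense(); print(s['t'],s['eef_pos'],s['ee_rot'],s['finger_gap'])
for c in ['top','scene']:
    d=get_image(c); save(d,c+'0'); print(c,np.round(d['T'],3).tolist(),d['camera_matrix'].tolist())
    for n in ['canister_tiny','canister_small','canister_medium','canister_large','pad_1','pad_2','pad_3','pad_4','mug','jar']:
        print(n,[(np.round(b['at'],3).tolist(),round(b['confidence'],2)) for b in finder.boxes_of(d,n)])
E
```

```text
pics
0.0 [0.17465628 0.6515623  0.20478971] [-4.10124183e-01 -3.11467739e+00  1.99574787e-03] 0.09377660764493027
top [[0.0, 0.995, -0.097, 0.421], [-1.0, -0.002, -0.018, 0.034], [-0.018, 0.097, 0.995, 0.838], [0.0, 0.0, 0.0, 1.0]] [[363.83088722190365, 0.0, 256.08079780486577], [0.0, 363.83088722190365, 196.69462673862088], [0.0, 0.0, 1.0]]
canister_tiny [([0.509, -0.142, 0.059], 0.93), ([0.346, -0.084, 0.061], 0.8), ([0.448, -0.077, 0.06], 0.66)]
canister_small [([0.443, 0.054, 0.081], 0.63)]
canister_medium [([0.424, -0.223, 0.112], 0.84), ([0.447, -0.077, 0.061], 0.21)]
canister_large [([0.443, 0.221, 0.136], 0.58)]
pad_1 [([0.638, 0.196, 0.017], 0.91), ([0.644, 0.016, 0.014], 0.74), ([0.649, -0.069, 0.017], 0.58)]
pad_2 [([0.638, 0.196, 0.017], 0.91), ([0.644, 0.016, 0.014], 0.74), ([0.649, -0.069, 0.017], 0.58)]
pad_3 [([0.638, 0.196, 0.017], 0.91), ([0.644, 0.016, 0.014], 0.74), ([0.649, -0.069, 0.017], 0.58)]
pad_4 [([0.638, 0.196, 0.017], 0.91), ([0.644, 0.016, 0.014], 0.74), ([0.649, -0.069, 0.017], 0.58)]
mug [([0.655, -0.178, 0.052], 0.94)]
jar [([0.617, 0.286, 0.117], 0.
[... 559 characters left out ...]
.201, 0.014], 0.32)]
pad_1 [([0.638, 0.113, 0.01], 0.95), ([0.649, -0.068, 0.015], 0.95), ([0.644, 0.022, 0.015], 0.78), ([0.636, 0.2, 0.015], 0.59)]
pad_2 [([0.638, 0.113, 0.01], 0.95), ([0.649, -0.068, 0.015], 0.95), ([0.644, 0.022, 0.015], 0.78), ([0.636, 0.2, 0.015], 0.59)]
pad_3 [([0.638, 0.113, 0.01], 0.95), ([0.649, -0.068, 0.015], 0.95), ([0.644, 0.022, 0.015], 0.78), ([0.636, 0.2, 0.015], 0.59)]
pad_4 [([0.638, 0.113, 0.01], 0.95), ([0.649, -0.068, 0.015], 0.95), ([0.644, 0.022, 0.015], 0.78), ([0.636, 0.2, 0.015], 0.59)]
mug [([0.66, -0.156, 0.058], 0.88), ([0.647, 0.311, 0.089], 0.49)]
jar [([0.532, 0.37, 0.088], 0.93), ([0.645, 0.311, 0.085], 0.86), ([0.459, 0.062, 0.061], 0.49)]
```

View pics/top0.png

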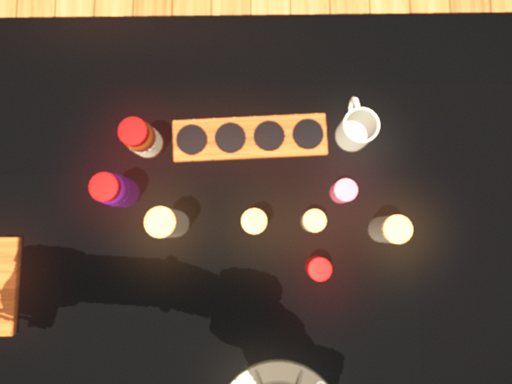

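View pics/scene0.png

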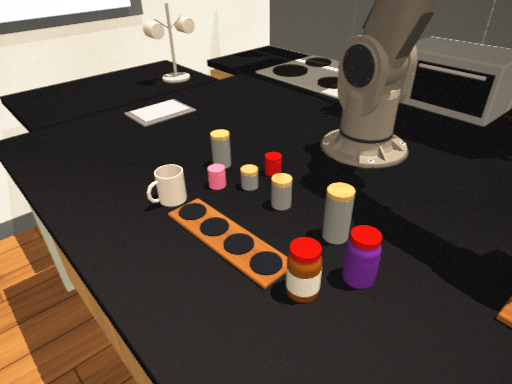

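The top view shows the grey canisters by their wood lids: large (160,222), small (254,221), tiny (315,220) and medium (398,229). The pink and red look-alikes are at (345,190) and (320,269). The mug is at the right end (-y), so large goes to pad_4, medium to pad_3, small to pad_2 and tiny to pad_1, next to the amber jar. Next I measure the positions precisely.

```bash
cat >> h.py <<'E'
LID=dict(large=.135,medium=.110,small=.085,tiny=.060)
def toworld(d,uv,z):
    K,T=d['camera_matrix'],np.array(d['T'])
    r=np.linalg.inv(K)@[uv[0],uv[1],1]; r=T[:3,:3]@(r*[1,-1,-1])
    return T[:3,3]+r*(z-T[2,3])/r[2]
def topix(d,p):
    K,T=d['camera_matrix'],np.array(d['T'])
    c=(T[:3,:3].T@(np.array(p)-T[:3,3]))*[1,-1,-1]; c=K@c; return c[:2]/c[2]
def blob(m,near,r):
    n,l,s,c=cv2.connectedComponentsWithStats(m.astype(np.uint8))
    i=min(range(1,n),key=lambda i:np.hypot(*(c[i]-near))+(1e3 if s[i,4]<150 else 0))
    return c[i],s[i,4]
def lids(d):
    im=d['img'].astype(int); return (im[...,0]>150)&(im[...,1]>120)&(im[...,2]<im[...,0]-20)
E
python3 - <<'E'
from h import *
d=get_image('top'); im=d['img'].astype(int); m=lids(d)
for n,uv in dict(large=(160,222),small=(254,221),tiny=(315,220),medium=(398,229)).items():
    c,a=blob(m,uv,0); p=toworld(d,c,LID[n]); print(n,c.round(1),a,p.round(4),'diam',round(2*np.sqrt(a/np.pi)/363.8*(.838-LID[n]),4))
wood=np.zeros(m.shape,bool); P=[]
dark=im.sum(2)<150
for uv in [(192,139),(230,137),(269,135),(308,133)]:
    sub=np.zeros_like(dark); x,y=uv; sub[y-19:y+20,x-18:x+19]=dark[y-19:y+20,x-18:x+19]
    c,a=blob(sub,uv,0); p=toworld(d,c,.015); P.append(p); print('pad',c.round(1),a,p.round(4))
P=np.array(P); v=P[0]-P[3]; print('row angle',np.degrees(np.arctan2(-v[0],v[1])), np.linalg.norm(np.diff(P,axis=0),axis=1))
E
```

```text
large [160.6 222. ] 837 [0.4402 0.2312 0.135 ] diam 0.0631
small [255.  219.6] 486 [0.4465 0.0494 0.085 ] diam 0.0515
tiny [314.1 220.2] 507 [ 0.446 -0.076  0.06 ] diam 0.0543
medium [391.2 229.2] 763 [ 0.4266 -0.2211  0.11  ] diam 0.0624Traceback (most recent call last):
  File "<stdin>", line 9, in <module>
  File "h.py", line 14, in blob
    i=min(range(1,n),key=lambda i:np.hypot(*(c[i]-near))+(1e3 if s[i,4]<150 else 0))
ValueError: min() iterable argument is empty
```

```bash
cat >> h.py <<'E'
def circ(d,uv,z,diam,k=6,w=34,chan=None):
    """centre of a known-size horizontal disc near uv, by Hough on an upscaled crop"""
    x0,y0=int(uv[0])-w,int(uv[1])-w
    cr=d['img'][y0:y0+2*w,x0:x0+2*w]; g=cr[...,2] if chan is None else cr[...,chan]
    g=cv2.resize(g,None,fx=k,fy=k,interpolation=cv2.INTER_CUBIC)
    c0=np.array(d['T'])[:3,3]; p=toworld(d,uv,z); D=np.linalg.norm(p-c0)
    r=k*d['camera_matrix'][0,0]*diam/2/D
    C=cv2.HoughCircles(cv2.GaussianBlur(g,(0,0),k/2),cv2.HOUGH_GRADIENT,1,5,param1=60,param2=8,minRadius=int(r*.9),maxRadius=int(r*1.12))
    C=C[0][np.hypot(C[0][:,0]-w*k,C[0][:,1]-w*k)<9*k][0]
    c=np.array([x0,y0])+(C[:2]+.5)/k-.5
    return c,C[2]/k,toworld(d,c,z)
DI=dict(large=.062,medium=.058,small=.054,tiny=.050)
E
python3 - <<'E'
from h import *
d=get_image('top'); im=d['img'].astype(int)
print(im[139,192],im[118,250],im[225,178],im[222,160])
big=cv2.resize(d['img'][90:290,80:440,::-1],None,fx=2.2,fy=2.2,interpolation=cv2.INTER_CUBIC)
def draw(c,r): cv2.circle(big,tuple(int(v) for v in ((c-[80,90]+.5)*2.2)),int(r*2.2),(255,0,255),1)
for n,uv in dict(large=(160,222),small=(254,221),tiny=(315,220),medium=(398,229)).items():
    c,r,p=circ(d,uv,LID[n],DI[n]); draw(c,r); print(n,c.round(1),r.round(1),p.round(4))
P=[]
for uv in [(192,139),(230,137),(269,135),(308,133)]:
    c,r,p=circ(d,uv,.015,.072,w=24,chan=0); draw(c,r); P.append(p); print('pad',c.round(1),r.round(1),p.round(4))
P=np.array(P); v=P[0]-P[3]; print('row angle',np.degrees(np.arctan2(-v[0],v[1])), np.linalg.norm(np.diff(P,axis=0),axis=1))
cv2.imwrite('pics/ov1.png',big)
E
```

```text
[113  93  88] [255 213 135] [139 121 100] [255 255 234]
large [159.  221.8] 15.7 [0.4406 0.2344 0.135 ]
small [253.7 220.5] 13.2 [0.4447 0.0521 0.085 ]
tiny [314.5 220.2] 11.7 [ 0.4461 -0.0769  0.06  ]
medium [397.5 228.7] 14.5 [ 0.4276 -0.2335  0.11  ]
pad [190.8 139. ] 14.5 [0.6354 0.1996 0.015 ]
pad [229.7 137.2] 14.9 [0.6394 0.1095 0.015 ]
pad [268.7 135.7] 15.0 [0.6425 0.0193 0.015 ]
pad [307.3 133.5] 14.8 [ 0.6472 -0.0698  0.015 ]
row angle 2.4986079990863166 [0.09015217 0.09024195 0.08928641]
```

View pics/ov1.png

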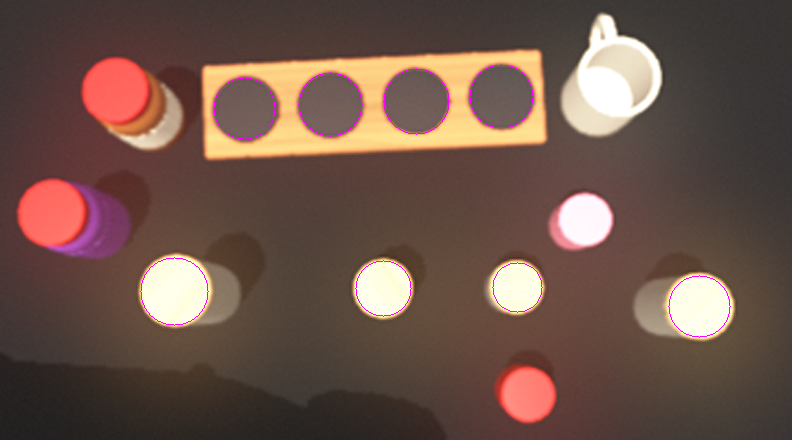

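The circles sit well on the lids and pads. I go above the large canister with the jaws across the row.

Request:
jog_arm(increments=[[0,0,-0.1055,22,-35,0,94],[0,0,-0.1055,22,-35,0,94],[0,0,-0.1055,22,-35,0,94],[0,0,-0.1055,22,-35,0,94],[0,0,-0.1055,22,-35,0,94],[0,0,-0.1055,22,-35,0,94],[0,0,-0.1055,22,-35,0,94],[0,0,-0.1055,22,-35,0,94],[0,0,-0.1055,22,-35,0,94],[0,0,-0.1055,22,-35,0,94],[0,0,-0.1055,22,-35,0,94],[0,0,-0.1055,24,-32,15,94],[0,0,0,0,0,0,94],[0,0,0,0,0,0,94]], grip_force=20)

```text
t: 2.95
eef_pos: [0.4405, 0.2351, 0.2203]
ee_rot: [-2.173, -2.269, -0.0]
force: [-0.4, 0.1, 0.1]
finger_gap: 0.0939
```

```bash
cat >> h.py <<'E'
from scipy.spatial.transform import Rotation as Rn
def wrist():
    s=status.sense(); d=get_image('wrist'); B=np.eye(4); B[:3,:3]=Rn.from_rotvec(s['ee_rot']).as_matrix(); B[:3,3]=s['eef_pos']
    d['T']=B@np.array(d['T_tool_cam']); R=B[:3,:3]
    print('t',round(s['t'],2),'tcp',np.round(s['eef_pos'],4),'jaw',np.degrees(np.arctan2(R[1,1],R[0,1])).round(2),'z',R[:,2].round(3))
    return d
E
python3 - <<'E'
from h import *
d=wrist()
for p in [(.4406,.2344,.135),(.4406,.2344,0),(.6352,.1996,.015),(.6391,.1097,.015)]:
    c=topix(d,p).round(1); print(c)
    if 0<c[0]<512 and 0<c[1]<384: cv2.circle(d['img'],tuple(int(v) for v in c),3,(255,0,255),-1)
save(d,'w1')
s=get_image('scene')
for p in [(.4406,.2344,.135),(.4276,-.2335,.11),(.4461,-.0769,.06),(.4447,.0521,.085),(.647,-.0702,.015)]: print('scene',topix(s,p).round(1))
E
```

```text
t 2.95 tcp [0.4405 0.2351 0.2203] jaw 2.48 z [-0.  0. -1.]
[254.4 197.6]
[254.4 165.5]
[416.8 203.8]
[407.8 272.1]
scene [341.8 189.4]
scene [220.1 133.1]
scene [249.5 168.3]
scene [282.2 178. ]
scene [193.3 210.8]
```

View pics/w1.png

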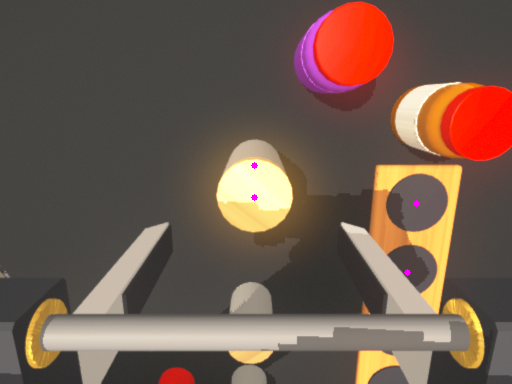

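The wrist view agrees: predicted large lid centre (254,198) against about (254,195) seen, and the pads match. I descend and grip.

Request:
jog_arm(increments=[[0,0,0,0,0,-40,94],[0,0,0,0,0,-40,94],[0,0,0,0,0,-40,94],[0,0,0,0,0,-30,94],[0,0,0,0,0,-9,94],[0,0,0,0,0,0,94],[0,0,0,0,0,0,50],[0,0,0,0,0,0,50],[0,0,0,0,0,0,50],[0,0,0,0,0,0,50],[0,0,0,0,0,0,50],[0,0,0,0,0,0,50],[0,0,0,0,0,10,50],[0,0,0,0,0,30,50],[0,0,0,0,0,30,50],[0,0,0,0,0,0,50]], grip_force=25)

```text
t: 5.05
eef_pos: [0.4416, 0.2356, 0.1334]
ee_rot: [-2.173, -2.269, -0.006]
force: [0.2, 0.0, -4.7]
finger_gap: 0.062
```

Request:
jog_arm(increments=[[0,0,0,11,-15,0,50],[0,0,0,21,-31,0,50],[0,0,0,21,-31,0,50],[0,0,0,21,-31,0,50],[0,0,0,21,-31,0,50],[0,0,0,21,-31,0,50],[0,0,0,21,-31,0,50],[0,0,0,21,-31,0,50],[0,0,0,21,-31,0,50],[0,0,0,16,-26,0,50],[0,0,0,11,-16,0,50],[0,0,0,0,0,0,50],[0,0,0,0,0,-20,50],[0,0,0,0,0,-20,50],[0,0,0,0,0,0,50],[0,0,0,0,0,0,50]])

```text
t: 7.05
eef_pos: [0.6467, -0.0699, 0.0914]
ee_rot: [-2.173, -2.269, 0.0]
force: [0.4, -0.2, -3.3]
finger_gap: 0.0616
```

Run:
```python
from h import *
d=wrist(); p=np.array([.647,-.0702,.015]); pts=[p]+[p+[.036*np.cos(a),.036*np.sin(a),0] for a in np.linspace(0,6.28,25)]
for q in pts: cv2.circle(d['img'],tuple(int(v) for v in topix(d,q)),1,(255,0,255),-1)
t=get_image('top')['img'][80:180,130:400]; t=cv2.resize(t,(512,190))
cv2.imwrite('pics/w2.png',np.vstack([d['img'],t])[:,:,::-1])
```

```text
t 7.05 tcp [ 0.6467 -0.0699  0.0914] jaw 2.47 z [-0. -0. -1.]
```

View pics/w2.png

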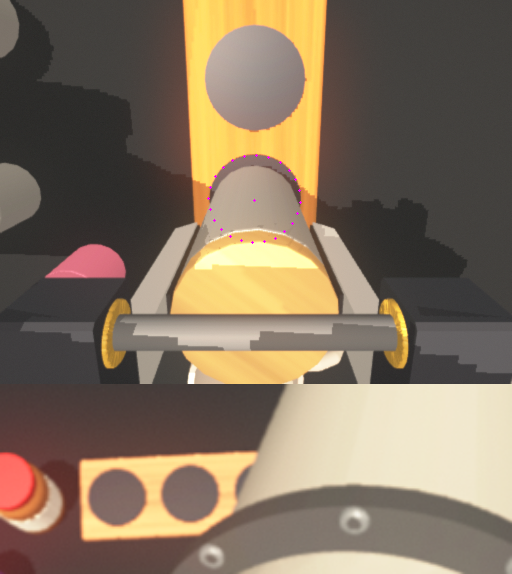

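The pad outline matches and the canister is centred over it. Lower it, release and rise.

Request:
jog_arm(increments=[[0,0,0,0,0,-8,50],[0,0,0,0,0,-5,50],[0,0,0,0,0,-1.5,50],[0,0,0,0,0,0,50],[0,0,0,0,0,0,50]])

```text
t: 7.78
eef_pos: [0.6468, -0.0701, 0.0769]
ee_rot: [2.173, 2.269, -0.0]
force: [0.1, -0.4, -3.1]
finger_gap: 0.0618
```

Request:
jog_arm(increments=[[0,0,0,0,0,-1,50],[0,0,0,0,0,0,50],[0,0,0,0,0,0,94],[0,0,0,0,0,0,94],[0,0,0,0,0,0,94],[0,0,0,0,0,0,94],[0,0,0,0,0,20,94],[0,0,0,0,0,50,94],[0,0,0,0,0,50,94],[0,0,0,-24,-18,0,94],[0,0,0,-32,-24,0,94],[0,0,0,-32,-24,0,94],[0,0,0,-32,-24,0,94],[0,0,0,-32,-24,0,94],[0,0,0,-32,-24,0,94],[0,0,0,-25,-18,0,94],[0,0,0,-10,-7,0,94],[0,0,0,0,0,0,94],[0,0,0,0,0,0,94]])

```text
t: 10.15
eef_pos: [0.4287, -0.2323, 0.196]
ee_rot: [2.172, 2.27, -0.0]
force: [0.8, 0.0, -0.6]
finger_gap: 0.0942
```

Run:
```python
from h import *
d=wrist(); p=np.array([.4276,-.2335,.11]); print(topix(d,p))
for q in [p]+[p+[.029*np.cos(a),.029*np.sin(a),0] for a in np.linspace(0,6.28,25)]: cv2.circle(d['img'],tuple(int(v) for v in topix(d,q)),1,(255,0,255),-1)
T=get_image('top'); t=T['img'][80:180,130:400]; t=cv2.resize(t,(512,190))
u=topix(T,(.647,-.0702,.15)); c,r,q=circ(T,u,.15,.062); print('large now',q.round(4),r)
cv2.imwrite('pics/w3.png',np.vstack([d['img'],t])[:,:,::-1])
```

```text
t 10.15 tcp [ 0.4287 -0.2323  0.196 ] jaw 2.54 z [-0. -0. -1.]
[252.8615119  197.82427146]
large now [ 0.6463 -0.0708  0.15  ] 15.833333
```

View pics/w3.png

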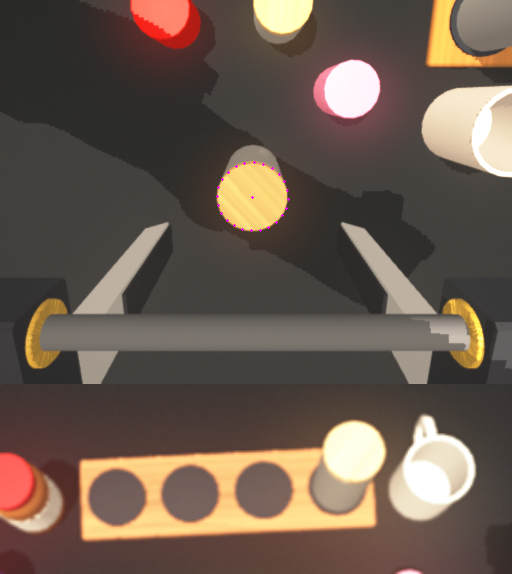

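Large stands within 1 mm of pad_4's centre, and the medium lid matches the prediction. Grip medium and lift it high, to clear large and the pink one.

Request:
jog_arm(increments=[[0,0,0,-0.5,-0.5,-40,94],[0,0,0,0,0,-40,94],[0,0,0,0,0,-40,94],[0,0,0,0,0,-20,94],[0,0,0,0,0,-10,94],[0,0,0,0,0,0,94],[0,0,0,0,0,0,46],[0,0,0,0,0,0,46],[0,0,0,0,0,0,46],[0,0,0,0,0,0,46],[0,0,0,0,0,0,46],[0,0,0,0,0,0,46],[0,0,0,0,0,10,46],[0,0,0,0,0,40,46],[0,0,0,0,0,40,46],[0,0,0,0,0,40,46],[0,0,0,0,0,40,46],[0,0,0,0,0,0,46]])

```text
t: 12.5
eef_pos: [0.4283, -0.2341, 0.2185]
ee_rot: [2.171, 2.266, 0.005]
force: [-0.2, 0.1, -4.3]
finger_gap: 0.058
```

Request:
jog_arm(increments=[[0,0,0,10,12,0,46],[0,0,0,24,28,0,46],[0,0,0,24,28,0,46],[0,0,0,24,28,0,46],[0,0,0,24,28,0,46],[0,0,0,24,28,0,46],[0,0,0,24,28,0,46],[0,0,0,24,28,0,46],[0,0,0,24,28,0,46],[0,0,0,13.5,17,0,46],[0,0,0,0,0,0,46],[0,0,0,0,0,-30,46],[0,0,0,0,0,-40,46],[0,0,0,0,0,-40,46],[0,0,0,0,0,-30,46],[0,0,0,0,0,-10,46],[0,0,0,0,0,-3,46],[0,0,0,0,0,0,46],[0,0,0,0,0,0,46]])

```text
t: 14.88
eef_pos: [0.6433, 0.0195, 0.0641]
ee_rot: [2.173, 2.268, 0.002]
force: [-0.0, -0.5, -3.3]
finger_gap: 0.0577
```

Request:
jog_arm(increments=[[0,0,0,0,0,-2,46],[0,0,0,0,0,-1,46],[0,0,0,0,0,0,46],[0,0,0,0,0,0,94],[0,0,0,0,0,0,94],[0,0,0,0,0,0,94],[0,0,0,0,0,0,94],[0,0,0,0,0,20,94],[0,0,0,0,0,50,94],[0,0,0,0,0,50,94],[0,0,0,-15,2,0,94],[0,0,0,-35,6,0,94],[0,0,0,-35,6,0,94],[0,0,0,-35,6,0,94],[0,0,0,-35,6,0,94],[0,0,0,-30,4.5,0,94],[0,0,0,-13.5,2,0,94],[0,0,0,0,0,0,94],[0,0,0,0,0,0,94]])

```text
t: 17.25
eef_pos: [0.4452, 0.0519, 0.1802]
ee_rot: [2.173, 2.268, 0.001]
force: [0.8, 0.2, -0.3]
finger_gap: 0.0944
```

Run:
```python
from h import *
d=wrist(); p=np.array([.4447,.0521,.085]); print(topix(d,p))
for q in [p]+[p+[.027*np.cos(a),.027*np.sin(a),0] for a in np.linspace(0,6.28,25)]: cv2.circle(d['img'],tuple(int(v) for v in topix(d,q)),1,(255,0,255),-1)
T=get_image('top'); t=T['img'][80:180,130:400]; t=cv2.resize(t,(512,190))
u=topix(T,(.6431,.0197,.125)); c,r,q=circ(T,u,.125,.058); print('medium now',q.round(4),r)
cv2.imwrite('pics/w4.png',np.vstack([d['img'],t])[:,:,::-1])
```

```text
t 17.25 tcp [0.4452 0.0519 0.1802] jaw 2.45 z [ 0.001 -0.    -1.   ]
[253.64574918 193.20143804]
medium now [0.6416 0.0188 0.125 ] 14.783333
```

View pics/w4.png

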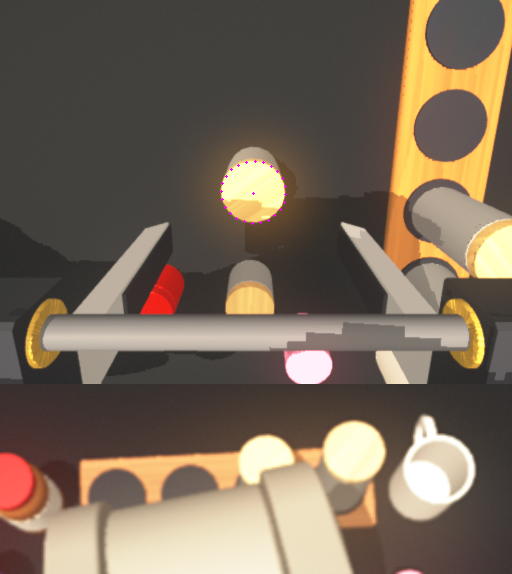

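Medium sits within about 2 mm of pad_3, and the small canister's prediction matches.

Request:
jog_arm(increments=[[0,0,0,0,0,-40,94],[0,0,0,0,0,-40,94],[0,0,0,0,0,-40,94],[0,0,0,0,0,-25,94],[0,0,0,0,0,-9,94],[0,0,0,0,0,0,94],[0,0,0,0,0,0,42],[0,0,0,0,0,0,42],[0,0,0,0,0,0,42],[0,0,0,0,0,0,42],[0,0,0,0,0,0,42],[0,0,0,0,0,0,42],[0,0,0,0,0,10,42],[0,0,0,0,0,40,42],[0,0,0,0,0,40,42],[0,0,0,0,0,40,42],[0,0,0,0,0,10,42],[0,0,0,0,0,0,42]])

```text
t: 19.6
eef_pos: [0.4441, 0.0522, 0.166]
ee_rot: [-2.173, -2.269, -0.002]
force: [-0.8, -0.6, -3.9]
finger_gap: 0.0535
```

Request:
jog_arm(increments=[[0,0,0,10,3,0,42],[0,0,0,28,8,0,42],[0,0,0,28,8,0,42],[0,0,0,28,8,0,42],[0,0,0,28,8,0,42],[0,0,0,28,8,0,42],[0,0,0,28,9,0,42],[0,0,0,16.5,5.5,0,42],[0,0,0,0,0,0,42],[0,0,0,0,0,-30,42],[0,0,0,0,0,-40,42],[0,0,0,0,0,-30,42],[0,0,0,0,0,-17,42],[0,0,0,0,0,-5,42],[0,0,0,0,0,0,42],[0,0,0,0,0,0,42]])

```text
t: 21.6
eef_pos: [0.6393, 0.1096, 0.045]
ee_rot: [2.173, 2.268, 0.002]
force: [-0.4, 0.2, -2.5]
finger_gap: 0.0542
```

Request:
jog_arm(increments=[[0,0,0,0,0,-3,42],[0,0,0,0,0,-1,42],[0,0,0,0,0,0,42],[0,0,0,0,0,0,90],[0,0,0,0,0,0,90],[0,0,0,0,0,0,90],[0,0,0,0,0,0,90],[0,0,0,0,0,20,90],[0,0,0,0,0,50,90],[0,0,0,0,0,50,90],[0,0,0,-13,-12,0,80],[0,0,0,-30,-29,0,80],[0,0,0,-30,-29,0,80],[0,0,0,-30,-29,0,80],[0,0,0,-30,-29,0,80],[0,0,0,-30,-29,0,80],[0,0,0,-20,-20,0,80],[0,0,0,-10,-9.5,0,80],[0,0,0,0,0,0,80],[0,0,0,0,0,0,80]])

```text
t: 24.1
eef_pos: [0.4466, -0.0763, 0.1601]
ee_rot: [2.172, 2.269, 0.0]
force: [0.2, 0.5, 0.9]
finger_gap: 0.0798
```

Run:
```python
from h import *
d=wrist(); p=np.array([.4461,-.0769,.06]); print(topix(d,p))
for q in [p]+[p+[.025*np.cos(a),.025*np.sin(a),0] for a in np.linspace(0,6.28,25)]: cv2.circle(d['img'],tuple(int(v) for v in topix(d,q)),1,(255,0,255),-1)
T=get_image('top'); t=T['img'][80:180,130:400]; t=cv2.resize(t,(512,190))
u=topix(T,(.6391,.1097,.1)); c,r,q=circ(T,u,.1,.054); print('small now',q.round(4),r)
cv2.imwrite('pics/w5.png',np.vstack([d['img'],t])[:,:,::-1])
```

```text
t 24.1 tcp [ 0.4466 -0.0763  0.1601] jaw 2.52 z [ 0. -0. -1.]
[253.6150835  192.53061536]
small now [0.6399 0.1091 0.1   ] 12.616666
```

View pics/w5.png

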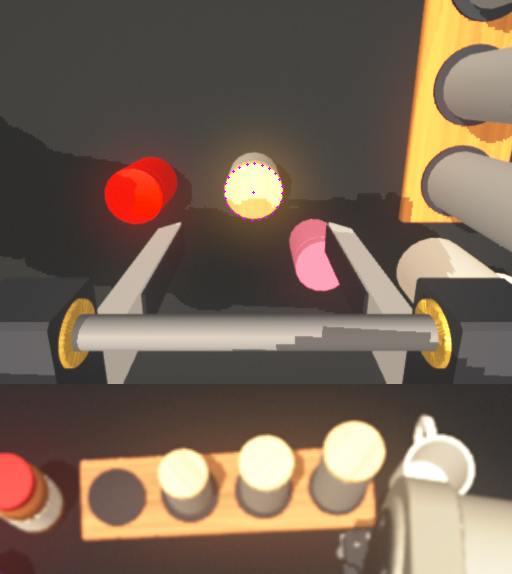

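Small is on pad_2 within about 1 mm. Last one: tiny to pad_1.

Request:
jog_arm(increments=[[0,0,0,0,0,-40,80],[0,0,0,0,0,-40,80],[0,0,0,0,0,-40,80],[0,0,0,0,0,-18,80],[0,0,0,0,0,-5,80],[0,0,0,0,0,0,80],[0,0,0,0,0,0,38],[0,0,0,0,0,0,38],[0,0,0,0,0,0,38],[0,0,0,0,0,0,38],[0,0,0,0,0,0,38],[0,0,0,0,0,0,38],[0,0,0,0,0,10,38],[0,0,0,0,0,40,38],[0,0,0,0,0,40,38],[0,0,0,0,0,40,38],[0,0,0,0,0,30,38],[0,0,0,0,0,0,38]])

```text
t: 26.45
eef_pos: [0.4467, -0.077, 0.179]
ee_rot: [2.172, 2.268, 0.006]
force: [-0.5, 0.5, -1.8]
finger_gap: 0.0496
```

Request:
jog_arm(increments=[[0,0,0,9,13,0,38],[0,0,0,21,31,0,38],[0,0,0,21,31,0,38],[0,0,0,21,31,0,38],[0,0,0,21,31,0,38],[0,0,0,21,31,0,38],[0,0,0,21,31,0,38],[0,0,0,21,31,0,38],[0,0,0,21,31,0,38],[0,0,0,11.5,15.5,0,38],[0,0,0,0,0,0,38],[0,0,0,0,0,-30,38],[0,0,0,0,0,-40,38],[0,0,0,0,0,-40,38],[0,0,0,0,0,-23,38],[0,0,0,0,0,-8,38],[0,0,0,0,0,0,38],[0,0,0,0,0,0,38]])

```text
t: 28.7
eef_pos: [0.6348, 0.1995, 0.037]
ee_rot: [2.173, 2.268, 0.002]
force: [-0.3, -0.7, -0.8]
finger_gap: 0.0497
```

Lower it, release, rise, and draw back towards the base so both cameras can see.

Request:
jog_arm(increments=[[0,0,0,0,0,-3,38],[0,0,0,0,0,-1.5,38],[0,0,0,0,0,0,38],[0,0,0,0,0,0,90],[0,0,0,0,0,0,90],[0,0,0,0,0,0,90],[0,0,0,0,0,0,90],[0,0,0,0,0,20,90],[0,0,0,0,0,50,90],[0,0,0,0,0,50,90],[0,0,0,0,0,50,90],[0,0,0,-35,10,0,90],[0,0,0,-35,20,0,90],[0,0,0,-35,30,0,90],[0,0,0,-35,35,0,90],[0,0,0,-35,35,0,90],[0,0,0,-35,35,0,90],[0,0,0,-20,20,0,90],[0,0,0,0,0,0,90],[0,0,0,0,0,0,90]])

```text
t: 31.2
eef_pos: [0.405, 0.3838, 0.2023]
ee_rot: [-2.174, -2.268, -0.001]
force: [1.2, -0.4, -0.1]
finger_gap: 0.0897
```

Run:
```python
from h import *
T=get_image('top'); s=get_image('scene'); print(status.sense()['t'],status.sense()['eef_pos'])
for n,p in dict(large=(.647,-.0702),medium=(.6431,.0197),small=(.6391,.1097),tiny=(.6352,.1996)).items():
    z=LID[n]+.015
    try: c,r,q=circ(T,topix(T,(*p,z)),z,DI[n]); print(n,q.round(4),'err mm',((q[:2]-p)*1e3).round(1),r)
    except Exception as e: print(n,e)
for n in ['mug','jar']: print(n,[(np.round(b['at'],3).tolist(),round(b['confidence'],2)) for b in finder.boxes_of(T,n)])
t=cv2.resize(T['img'][70:220,80:400],(512,240)); cv2.imwrite('pics/end.png',np.vstack([s['img'][150:330],t])[:,:,::-1])
```

```text
31.3 [0.40519884 0.38349333 0.20194284]
large [ 0.6463 -0.0704  0.15  ] err mm [-0.7 -0.2] 15.983334
medium [0.643  0.0185 0.125 ] err mm [-0.1 -1.2] 14.266666
small [0.6392 0.1095 0.1   ] err mm [ 0.1 -0.2] 12.783333
tiny [0.6363 0.2    0.075 ] err mm [1.1 0.4] 11.833333
mug [([0.654, -0.177, 0.048], 0.68), ([0.624, 0.182, 0.015], 0.4)]
jar [([0.509, 0.338, 0.116], 0.7), ([0.617, 0.288, 0.117], 0.67)]
```

View pics/end.png

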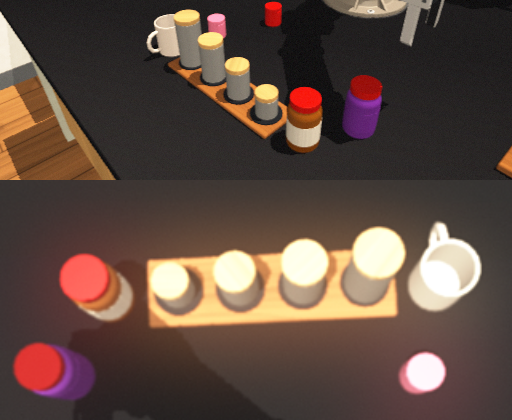

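Both views show all four canisters upright on their pads, from the tallest at the mug to the shortest at the amber jar. The mug and jar haven't moved, and the arm is clear.

```bash
python3 -c "
from station import workorder; print(workorder.hand_in())"
```

```text
the job is handed in; nothing more can be done
None
```

The four canisters are on the stand in order of height: large on pad_4 next to the mug, medium on pad_3, small on pad_2 and tiny on pad_1 next to the amber jar. I handed the job in at about 31 s; it reports no verdict.

In the last top view, each lid centre was within about 1.2 mm of its pad's centre (calibration good to about 2 mm). Both views show all four canisters standing upright. The trained network found the mug and jar within about 2 mm of where they started, and the gripper was clear of everything.

No check failed. The mug search also gave one low-confidence false hit on the stand, and the jar search ranked the purple look-alike first; the picture ruled out both.

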